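# Build up mower deck spindles with splined pulleys

### The arm

A 6-joint arm with a two-finger parallel gripper is mounted at the origin on the work surface. World frame = base frame: x ahead of the robot, y to its left, z up, the work surface at z = 0. Lengths are in m, angles in degrees, forces in N, time in s.
With the tool pointing down it reaches from about 0.4 to 0.925 m from the base axis. Payload 3.4 kg.
Tool frame: the origin (TCP) lies midway between the tips of the shut fingers; the grasp point (between the pads) lies 19 mm behind it; z points along the fingers, y is the line along which they close (so a half turn about z gives the same grasp; the last joint's range is limited). The gripper opens to 85 mm and grips with 20 to 120 N. Pads are 22 mm wide; open, the fingers measure 114 mm over their backs; the gripper's body (76 mm by 85 mm) begins 54 mm behind the grasp point. The pads swing forward as they close: fully open they stand 13 mm farther back than shut.
Start: joints at [-69.7, 17.578, 86.31, -0, 76.112, -4.211], TCP at [0.239, -0.523, 0.231] pointing down, gripper open.
Joint ranges: [-179.03, 179.03], [-60, 130.46], [8.19, 133.38], [-81.62, 261.62], [5.75, 156.47], [-153.77, 153.77]. Speed limits (degrees/s): [147.25, 147.25, 180, 180, 180, 180].

### API

Orientations are given as a 3x3 rotation matrix whose columns are the frame's x, y, z axes.
In Python, from workcell import env gives the robot as it stands. Calls block until the motion is done:
- env.goto(position, orientation): joint-space move of the TCP to a pose.
- env.servo_line(position, frame=None, vel=0.15, f_stop=None): straight line of the TCP; frame=None keeps the orientation; vel is the mean speed in m/s. With f_stop (N) it stops when the force on the tool has changed by that much, and returns True; else False.
- env.move_joints(angles): joint-space move.
- env.move_gripper(opening): finger opening in m; the grip force is fixed at half the most; returns when the fingers have stopped.
- env.dwell(seconds).
- env.solve_ik(position, orientation): joint angles nearest the present ones, or None.
- env.sense(): the state.
- env.get_image(name): name is "scene" or "top" or "wrist"; returns the picture (384x512x3 uint8, red, green, blue); there is no depth.
- env.get_calibration(name): a dict with "intrinsics" (3x3 intrinsics, pixels), "k1" (the pictures are not rectified: a ray, as slopes to the right and down, at radius r is drawn at 1 + k1 r^2 times it, then the intrinsics apply), "R" (3x3) and "t" (3): a world point X has camera coordinates R X + t; the wrist camera has in their place "hand_eye" (4x4, takes a point from camera to tool coordinates, whose origin is the TCP and whose axes are the flange's). Camera axes: x right, y down, z forward; pixel columns grow to the right and rows downward; lengths in m; the calibration is good to about 2 mm. A picture is of the moment at which its call begins: read the wrist's pose just before it. get_calibration takes no time and is no camera call.
A pose or a line that the arm cannot do raises env.Unreachable and nothing moves.
- env.job_done(): hands the job in; it is judged then, once.
The state is a dict: "time_s": time; "q": joint angles; "joint_vel": joint speeds; "joint_torque": joint torques, N m; "position": TCP position; "orientation": TCP orientation; "ft_force": force on the tool from outside, world axes, zero at the start; "ft_torque": the same for the moment, N m; "width": finger opening in m; "gripper_force": force on a finger pad.
Only numpy, scipy, OpenCV 4.12 (cv2) and the standard library are available. Lean on these libraries where they do the work, as an engineer would, in place of code of your own. Each camera call takes 0.05 s, during which the arm holds its last target. There are 200 camera calls.

### The job

Stand every mower deck spindle on the bench (two or three) in the nest of the building board that its flange fits, seated flat on the nest's floor, and push one belt pulley, hub side up, onto each splined shaft, rocking it until the teeth mesh and it is fully home against the shaft's collar. Drop the pulleys left over, hub up, over the dowel on the board, one on top of the other if there are two. Do not knock over the mug or the jar.

Things in the scene. Friction and masses are not known exactly. Their poses are not given: they have to be found in the camera images.
- board: Building board fixed on the bench: brown plywood 280 x 280 mm, 12 mm thick, origin under its middle, z up. In its quarters: square nest at board x -70, y +70 mm; oblong nest +70, -70; three-cornered nest -70, -70; dowel +70, +70. Nests are ringed by pale cleats 13 mm wide, 12 mm high, with 2.5 mm of play for the flange on every side. Its place and yaw vary.
- square_spindle: The square-flanged deck spindle (None if absent), 0.8 kg, standing upright: cast aluminium, square flange 80 x 80 mm, four bolt holes (same every quarter turn), 12 mm thick; above it a round bearing housing 52 mm across up to z 50 mm (grip here); then the steel shaft, its end at z 86 mm. Origin: centre of the underside, z up.
- square_seat (a point): On the shaft's axis at the top of its collar (44 mm across), spindle z 54 mm: a home pulley's origin lies here. Turns with the shaft: x through one tooth. Six straight teeth, 7 mm wide, 36 mm over the tips, from here up to 22 mm; smooth core 26 mm across up to 26 mm, then a taper to 18 mm at 32 mm. The shaft turns in the housing with 0.25 N m drag; its start angle varies.
- square_nest (a point): Middle of the floor of the square-flanged nest on the board, 12 mm above the bench, axes as the board's: square, 85 x 85 mm inside, sides along the board's x and y. The spindle's origin belongs here; it fits when its yaw is the board's, or differs by one of its flange's turns.
- oblong_spindle: The oblong-flanged deck spindle (None if absent), 0.8 kg, standing upright: cast aluminium, oblong flange, 104 mm along its x, 60 mm along its y, two bolt holes (same every half turn), 12 mm thick; above it a round bearing housing 52 mm across up to z 50 mm (grip here); then the steel shaft, its end at z 86 mm. Origin: centre of the underside, z up.
- oblong_seat (a point): The same point, with the same axes, on the equal shaft of the oblong-flanged spindle.
- oblong_nest (a point): Middle of the floor of the oblong-flanged nest on the board, 12 mm above the bench, axes as the board's: 109 mm inside along the board's x, 65 mm along its y. The spindle's origin belongs here; it fits when its yaw is the board's, or differs by one of its flange's turns.
- tri_spindle: The three-cornered deck spindle (None if absent), 0.8 kg, standing upright: cast aluminium, three-cornered flange, blunt corners 54 mm from the axis at 0, 120, 240 degrees from its x, flat sides 32 mm from the axis (same every third of a turn), 12 mm thick; above it a round bearing housing 52 mm across up to z 50 mm (grip here); then the steel shaft, its end at z 86 mm. Origin: centre of the underside, z up.
- tri_seat (a point): The same point, with the same axes, on the equal shaft of the three-cornered spindle.
- tri_nest (a point): Middle of the floor of the three-cornered nest on the board, 12 mm above the bench, axes as the board's: three straight cleats, inner faces 34.5 mm from the middle, its open corners at 0, 120 and 240 degrees from the board's x. The spindle's origin belongs here; it fits when its yaw is the board's, or differs by one of its flange's turns.
- pulley1: A steel V-belt pulley, 0.6 kg, one of four alike, lying hub up. Disc 104 mm across, 18 mm thick; six-sided hub 54 mm across flats, flush with the underside and up to 50 mm above it (grip it across two flats above the disc). Origin: centre of the underside, z up out of the hub, x through the middle of one flat and of the bore's groove behind it.
- pulley2: Another pulley, as pulley1. The splined bore goes right through: a groove behind the middle of each of the six flats, lands between them with tips on a 29 mm circle. It meshes with the shaft's teeth with 4.5 degrees of play either way; out of mesh it stops on the ends of the teeth, 22 mm short of home.
- pulley3: Another pulley, as pulley1.
- pulley4: Another pulley, as pulley1.
- dowel_foot (a point): Foot of the spare-pulley dowel on the board, at the board's top face, 12 mm above the bench, z up: an upright round wooden dowel 20 mm thick and 100 mm tall. A pulley's bore drops over it loosely; a second pulley sits on the hub of the first, 50 mm higher.
- mug: White mug, 80 mm across, 92 mm tall, at the back of the bench; origin under its middle. Not to be knocked over.
- jar: Glass jar with a steel lid, 68 mm across, 85 mm tall, right of the parts; origin under its middle. Not to be knocked over.
Mind the look-alikes: they are no part of the job. What is shaped like the pulley3 but blue or red is not meant.

How it is judged:
By the outcome, as a careful person would: the job done as asked, in the order asked, and still so for the second after the job is handed in, with the robot touching nothing.
Of square_spindle, oblong_spindle, tri_spindle only 2 to 3 are there at a start; the rules pass over those that are not, and their reading is None.
At some moment in a run one of pulley1, pulley2, pulley3, pulley4 may be knocked a few centimetres aside while the robot is not near it.
It also fails if it takes over 208 s, if anything falls off the work surface, if the arm or the gripper's body presses on something with over 40 N, if the wrist force passes 120 N, or if a joint passes its speed limit or range.

## Working session

There is one attempt and no reset: what is moved stays moved. The work goes in short steps, each a Python script; the robot and the scene stay as the last script left them, time stands still between calls to the robot, and variables do not carry over. Pictures are saved under pics/ and viewed, at most 14 in all, crops included, and the job is handed in when it is done.

```bash
ls; mkdir -p pics; python3 - <<'E'
from workcell import env
import cv2,numpy as np
for n in ["scene","top","wrist"]:
    im=env.get_image(n); cv2.imwrite(f"pics/{n}0.png",im[:,:,::-1]); c=env.get_calibration(n); print(n,{k:np.round(v,4).tolist() for k,v in c.items()})
s=env.sense(); print(s)
a=cv2.imread("pics/top0.png"); cv2.imwrite("pics/top0b.png",cv2.resize(a,(800,600),interpolation=cv2.INTER_CUBIC))
E
```

```text
pics
scene {'intrinsics': [[449.1601, 0.0, 247.8303], [0.0, 449.1601, 192.7109], [0.0, 0.0, 1.0]], 'k1': 0.0245, 'R': [[0.3351, 0.9421, 0.0141], [0.7988, -0.2761, -0.5345], [-0.4997, 0.1904, -0.845]], 't': [-0.1077, -0.4629, 1.6366]}
top {'intrinsics': [[371.8959, 0.0, 262.2344], [0.0, 371.8959, 184.4099], [0.0, 0.0, 1.0]], 'k1': 0.0382, 'R': [[0.008, -0.9999, 0.0088], [-0.994, -0.0089, -0.1092], [0.1092, -0.0079, -0.994]], 't': [-0.0967, 0.606, 1.109]}
wrist {'intrinsics': [[299.4379, 0.0, 257.3295], [0.0, 299.4379, 192.4492], [0.0, 0.0, 1.0]], 'k1': -0.0701, 'hand_eye': [[0.0003, -0.9557, -0.2943, 0.075], [1.0, 0.0005, -0.0007, 0.0012], [0.0008, -0.2943, 0.9557, -0.1423], [0.0, 0.0, 0.0, 1.0]]}
{'time_s': 0.15, 'q': array([-6.97009361e+01,  1.76127205e+01,  8.63650616e+01, -1.90637389e-04,
        7.61109063e+01, -4.21198261e+00]), 'joint_vel': array([-0.1099349 , -0.15707448, -0.22639428, -0.00554337,  0.13906172,
       -0.0267567 ]), 'joint_torque': array([ 6.26040473e-04, -4.57974350e+01, -2.52220666e+01, -8.37251582e-05,
        8.50238692e-03, -8.50888853e-06]), 'position': array([ 0.23833973, -0.52271005,  0.23060036]), 'orientation': array([[ 9.09880999e-01,  4.14868986e-01, -5.40028350e-04],
       [ 4.14869323e-01, -9.09879849e-01,  1.45064922e-03],
       [ 1.10468459e-04, -1.54395936e-03, -9.99998802e-01]]), 'ft_force': array([1.59401846, 0.29381609, 0.06717688]), 'ft_torque': array([ 0.0077334 , -0.02686378, -0.00137557]), 'gripper_force': 0.0, 'width': 0.08560887968632987}
```

View pics/top0b.png

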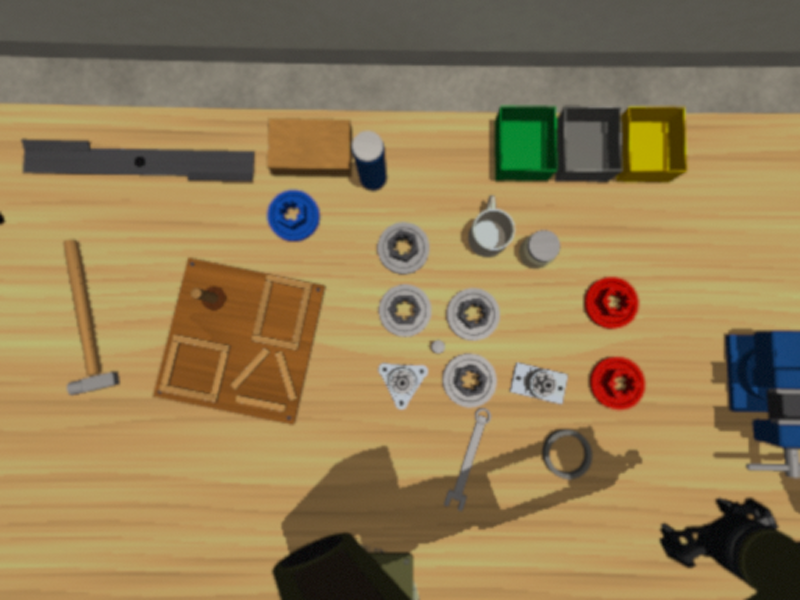

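View pics/scene0.png

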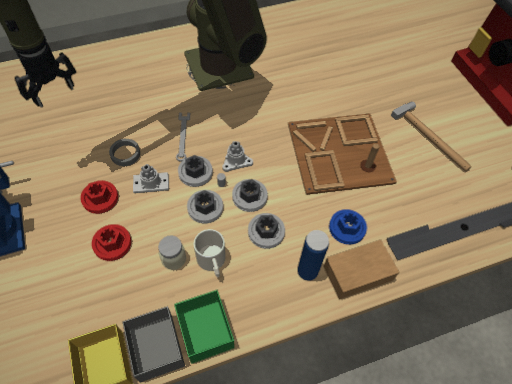

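```bash
cat > h.py <<'E'
from workcell import env
import cv2,numpy as np
from scipy.optimize import minimize
def R(yaw):
    c,s=np.cos(np.radians(yaw)),np.sin(np.radians(yaw)); return np.array([[c,s,0],[s,-c,0],[0,0,-1.]])
def tyaw(): x=env.sense()["orientation"][:,0]; return np.degrees(np.arctan2(x[1],x[0]))
def shot(name):
    """image and camera (K,k1,R,t)"""
    c=env.get_calibration(name)
    if name=="wrist":
        s=env.sense(); T=np.eye(4); T[:3,:3]=s["orientation"]; T[:3,3]=s["position"]
        E=np.linalg.inv(T@c["hand_eye"]); r,t=E[:3,:3],E[:3,3]
    else: r,t=np.array(c["R"]),np.array(c["t"])
    return env.get_image(name),(np.array(c["intrinsics"]),c["k1"],r,t)
def proj(cam,X):
    K,k,r,t=cam; p=np.asarray(X)@r.T+t; u=p[:,:2]/p[:,2:]; u=u*(1+k*(u**2).sum(1,keepdims=True))
    return u@K[:2,:2].T+K[:2,2]
def unproj(cam,uv,z):
    K,k,r,t=cam; u=cv2.undistortPoints(np.array([[uv]],float),K,np.array([k,0,0,0.]))[0,0]
    d=r.T@[u[0],u[1],1]; o=-r.T@t; return o+d*(z-o[2])/d[2]
def poly(v,z,n=40):
    v=np.asarray(v); q=[]
    for a,b in zip(v,np.roll(v,-1,0)): q.append(a+(b-a)*np.linspace(0,1,n,endpoint=False)[:,None])
    q=np.vstack(q); return np.c_[q,np.full(len(q),z)]
def circ(r,z,n=120):
    a=np.linspace(0,2*np.pi,n,endpoint=False); return np.c_[r*np.cos(a),r*np.sin(a),np.full(n,z)]
def rect(cx,cy,a,b,z): return poly([(cx+sx*a/2,cy+sy*b/2) for sx,sy in((1,1),(-1,1),(-1,-1),(1,-1))],z)
def regp(r,a0,n,z): a=np.radians(a0+360/n*np.arange(n)); return poly(np.c_[r*np.cos(a),r*np.sin(a)],z,240//n)
def tri(h,rc,z):
    v=[]
    for a in(0,120,240):
        w=np.sqrt(max(0,1)); # corner cut square at rc: half-width where side meets
        # side normals at a+60,a-60, distance h ; at x=rc : x*.5+y*.866=h
        y=(h-rc*.5)/np.sin(np.radians(60)); 
        for yy in(-y,y):
            c,s=np.cos(np.radians(a)),np.sin(np.radians(a)); v.append((c*rc-s*yy,s*rc+c*yy))
    return poly(v,z)
def teeth(z):
    v=[]
    for k in range(6):
        a=np.radians(60*k); c,s=np.cos(a),np.sin(a)
        for x,y in((.0125,-.0035),(.0177,-.0035),(.0177,.0035),(.0125,.0035)): v.append((c*x-s*y,s*x+c*y))
    return poly(v,z,10)
M=dict(pulley=(np.vstack([circ(.052,.018),regp(.054/np.sqrt(3),30,6,.05)]),60),
 hub=(regp(.054/np.sqrt(3),30,6,.05),60),
 oblong=(np.vstack([rect(0,0,.104,.06,.012),circ(.026,.05,60)]),180),
 square=(np.vstack([rect(0,0,.08,.08,.012),circ(.026,.05,60)]),90),
 tri=(np.vstack([tri(.032,.054,.012),circ(.026,.05,60)]),120),
 shaft=(np.vstack([teeth(.076),circ(.022,.054,60)]),60),
 board=(np.vstack([rect(0,0,.28,.28,.012)]+[rect(-.07,.07,a,a,.024) for a in(.085,.111)]+[rect(.07,-.07,a,b,.024) for a,b in((.109,.065),(.135,.091))]),360))
def place(P,x):
    c,s=np.cos(np.radians(x[2])),np.sin(np.radians(x[2])); return np.c_[x[0]+c*P[:,0]-s*P[:,1],x[1]+s*P[:,0]+c*P[:,1],P[:,2]]
def fit(img,cam,kind,xy,z0=0,yaw=None,span=.02,cap=8,fixxy=False):
    P,per=M[kind]; P=P+[0,0,z0]
    g=cv2.GaussianBlur(cv2.cvtColor(img,cv2.COLOR_RGB2GRAY),(0,0),1)
    D=cv2.distanceTransform(255-cv2.Canny(g,30,70),cv2.DIST_L2,5); H,W=D.shape
    def f(x,cap=cap):
        u=proj(cam,place(P,x)).astype(np.float32)
        d=cv2.remap(D,u[:,:1],u[:,1:],cv2.INTER_LINEAR,borderMode=cv2.BORDER_CONSTANT,borderValue=cap)
        return np.minimum(d,cap).mean()
    n=0 if fixxy else 5
    offs=[0] if fixxy else np.arange(-n,n+1)*span/n
    ys=np.arange(0,per,4.) if yaw is None else yaw+np.arange(-8,9,4.)
    c=sorted((f((xy[0]+a,xy[1]+b,y)),xy[0]+a,xy[1]+b,y) for a in offs for b in offs for y in ys)[:6]
    best=min((minimize(lambda e:f((q[1]+e[0]*.001,q[2]+e[1]*.001,q[3]+e[2])),[0,0,0],method="Nelder-Mead",
        options=dict(initial_simplex=[[0,0,0],[2,0,0],[0,2,0],[0,0,3]],xatol=.02,fatol=1e-4)),q) for q in c),key=lambda o:o[0].fun) if False else None
    out=[]
    for q in c:
        r=minimize(lambda e:f((q[1]+e[0]*.001,q[2]+e[1]*.001,q[3]+e[2])),[0,0,0],method="Nelder-Mead",options=dict(initial_simplex=[[0,0,0],[2,0,0],[0,2,0],[0,0,3]],xatol=.02,fatol=1e-4))
        out.append((r.fun,q[1]+r.x[0]*.001,q[2]+r.x[1]*.001,q[3]+r.x[2]))
    b=min(out); return np.array(b[1:]),b[0]
def draw(img,cam,kind,x,z0=0,col=(255,0,255)):
    for p in proj(cam,place(M[kind][0]+[0,0,z0],x)): 
        if 0<=p[0]<img.shape[1] and 0<=p[1]<img.shape[0]: img[int(p[1]),int(p[0])]=col
def save(img,n,crop=None):
    if crop: img=img[crop[1]:crop[3],crop[0]:crop[2]]
    s=min(800/img.shape[1],600/img.shape[0]); cv2.imwrite(f"pics/{n}.png",cv2.resize(img[:,:,::-1],None,fx=s,fy=s,interpolation=cv2.INTER_CUBIC))
def go(x,y,z,yaw): env.goto(np.array([x,y,z]),R(yaw))
E
sed -i '/best=min((minimize/,/if False else None/d; /w=np.sqrt/d' h.py
python3 - <<'E'
from h import *
img,cam=shot("top"); o=img.copy(); f=.64
for n,k,u,z in [("p1","pulley",(403,248),.04),("p2","pulley",(404,310),.04),("p3","pulley",(472,314),.04),("p4","pulley",(469,380),.04),("tri","tri",(403,381),.04),("obl","oblong",(541,382),.04),("board","board",(240,340),.012),("mug",None,(491,232),.09),("jar",None,(540,248),.085),("nub",None,(437,346),.02)]:
    w=unproj(cam,(u[0]*f,u[1]*f),z)
    if k: x,c=fit(img,cam,k,w[:2],yaw=-13 if k=="board" else None); draw(o,cam,k,x); print(n,w.round(3),x.round(4),round(c,2))
    else: print(n,w.round(3))
save(o,"topfit",(90,110,400,300))
E
```

```text
p1 [ 0.685 -0.078  0.04 ] [ 0.6864 -0.0757 42.4984] 0.55
p2 [ 0.563 -0.081  0.04 ] [ 0.5638 -0.079  60.6701] 0.6
p3 [ 0.557 -0.213  0.04 ] [ 0.5582 -0.2115 14.7692] 0.58
p4 [ 0.43  -0.207  0.04 ] [ 0.4315 -0.204  18.9666] 0.56
tri [ 0.427 -0.08   0.04 ] [ 0.426  -0.0792 60.6026] 0.59
obl [ 0.427 -0.345  0.04 ] [ 0.4249 -0.3403 77.4574] 0.76
board [0.503 0.242 0.012] [  0.5051   0.2432 -10.8246] 0.39
mug [ 0.709 -0.244  0.09 ]
jar [ 0.68  -0.337  0.085]
nub [ 0.494 -0.146  0.02 ]
```

View pics/topfit.png

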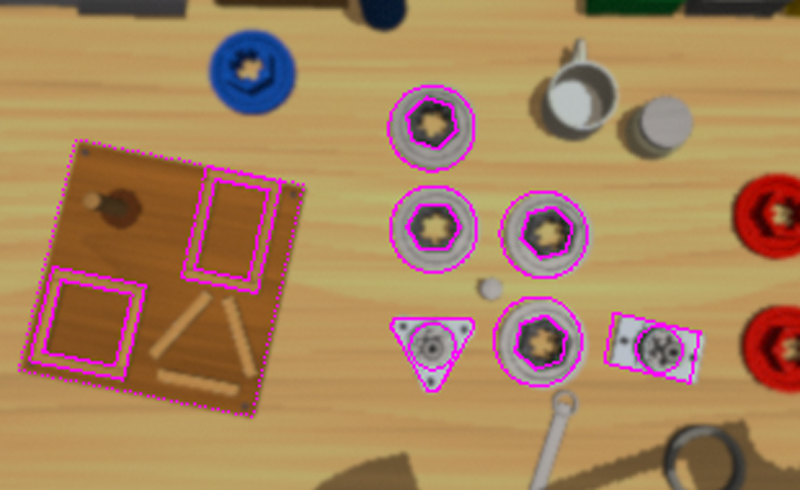

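```bash
cat >> h.py <<'E'
def seg3(h,L,z):
    a=[]
    for k in (60,180,300):
        c,s=np.cos(np.radians(k)),np.sin(np.radians(k)); y=np.linspace(-L,L,60); a.append(np.c_[c*h-s*y,s*h+c*y,np.full(60,z)])
    return np.vstack(a)
M["nobl"]=(np.vstack([rect(0,0,.109,.065,.012),rect(0,0,.135,.091,.012)]),180)
M["ntri"]=(np.vstack([seg3(.0345,.025,.012),seg3(.0475,.025,.012)]),120)
def look(kind,x,y,yaw,z0=0,guess=None,name=None,span=.015,h=.2,off=(0,0)):
    go(x+off[0],y+off[1],z0+h,yaw); env.dwell(.2); img,cam=shot("wrist")
    p,c=fit(img,cam,kind,(x,y),z0,guess,span); print(kind,p.round(4),"cost",round(c,2),"t",round(env.sense()["time_s"],1))
    if name: o=img.copy(); draw(o,cam,kind,p,z0); save(o,name)
    return p,img,cam
E
python3 - <<'E'
from h import *
look("oblong",.425,-.340,30,0,77.5,"w1")
look("tri",.426,-.079,60,0,60.6,"w2")
b=np.array([.505,.243]);a=np.radians(-10.8);r=np.array([[np.cos(a),-np.sin(a)],[np.sin(a),np.cos(a)]])
p=b+r@[-.07,-.07]; look("ntri",*p,108,.012,-10.8,"w3"); print(p)
p=b+r@[.07,-.07]; look("nobl",*p,121,.012,-10.8,"w4"); print(p)
pp=[cv2.resize(cv2.imread(f"pics/w{i}.png"),(400,300)) for i in(1,2,3,4)]
cv2.imwrite("pics/w.png",np.vstack([np.hstack(pp[:2]),np.hstack(pp[2:])]))
E
```

```text
oblong [ 0.4251 -0.3494 79.1492] cost 0.94 t 1.5
tri [ 0.4261 -0.0803 57.2087] cost 1.82 t 2.7
ntri [  0.4225   0.1863 -11.4483] cost 0.37 t 4.0
[0.4231232  0.18735658]
nobl [  0.56     0.1595 -11.0101] cost 0.37 t 4.9
[0.56064342 0.1611232 ]
```

View pics/w.png

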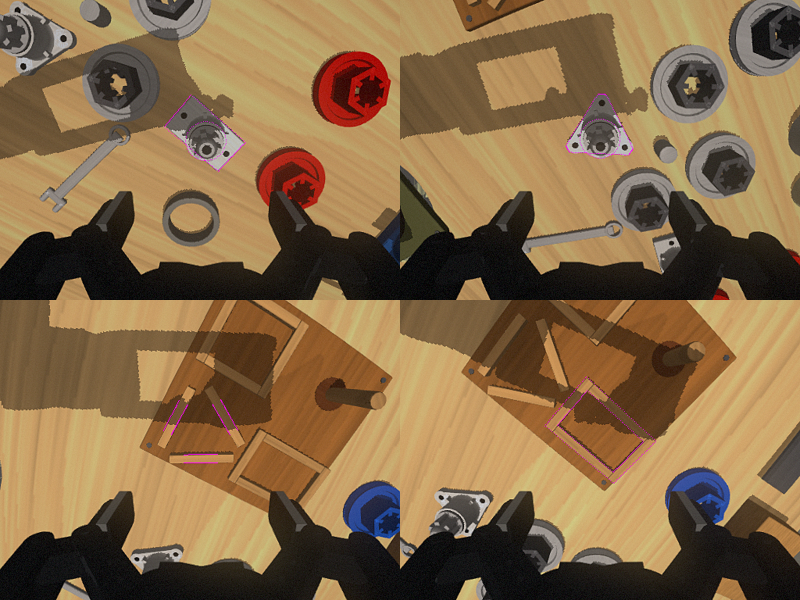

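```bash
python3 - <<'E'
from h import *
p,img,cam=look("oblong",.425,-.342,30,0,78,"v1",span=.01,h=.14); q,c=fit(img,cam,"oblong",(.425,-.340),0,None,.01,cap=4); print(q,c)
p,img,cam=look("oblong",.425,-.342,75,0,78,"v3",span=.01,h=.14)
p,img,cam=look("tri",.426,-.079,60,0,60.6,"v2",span=.01,h=.14); q,c=fit(img,cam,"tri",(.426,-.079),0,None,.01,cap=4);print(q,c)
p,img,cam=look("tri",.426,-.079,100,0,60.6,"v4",span=.01,h=.14)
pp=[cv2.resize(cv2.imread(f"pics/v{i}.png")[:450],(400,225)) for i in(1,2,3,4)]
cv2.imwrite("pics/v.png",np.vstack([np.hstack(pp[:2]),np.hstack(pp[2:])]))
E
```

```text
oblong [ 0.4252 -0.3494 79.1579] cost 1.06 t 7.0
[ 0.42523432 -0.34943673 79.19026191] 1.0535173416137695
oblong [ 0.4247 -0.3494 77.0766] cost 1.44 t 8.1
tri [ 0.4263 -0.0805 57.4589] cost 1.89 t 9.3
[ 0.42644592 -0.08026543 57.48888246] 1.2901062965393066
tri [ 0.4261 -0.0797 60.7318] cost 1.17 t 10.3
```

View pics/v.png

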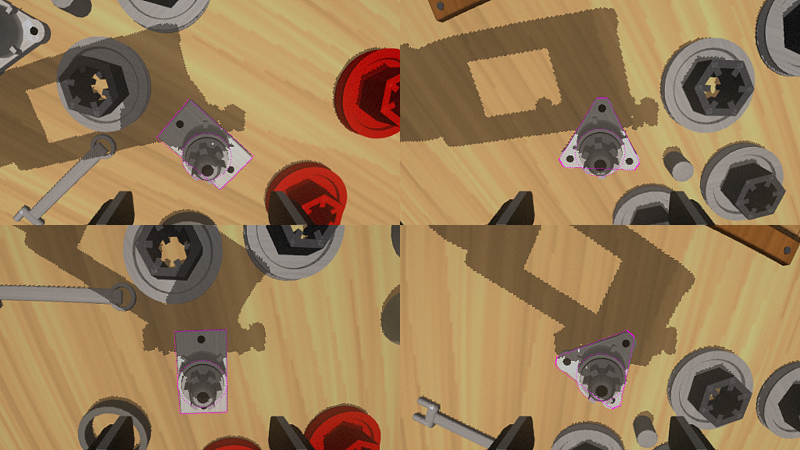

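```bash
python3 - <<'E'
from h import *
img,cam=shot("top"); o=cv2.resize(img[225:265,315:375],(600,400),interpolation=cv2.INTER_CUBIC)
for x,col in (((.4249,-.3403,77.46),(255,0,255)),((.4250,-.3494,78),(0,200,0))):
    for P in proj(cam,place(M["oblong"][0],x)): cv2.circle(o,(int((P[0]+.5-315)*10),int((P[1]+.5-225)*10)),2,col,-1)
v=cv2.imread("pics/v3.png")[290:580,180:580]; v=cv2.resize(v,None,fx=.69,fy=.69)
o=cv2.resize(o,(300,200))[:,:,::-1]; cv2.imwrite("pics/z.png",np.hstack([cv2.resize(o,(400,267)),cv2.resize(cv2.imread("pics/v3.png")[290:580,180:580],(369,267))]))
E
```

```text
(no output)
```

View pics/z.png

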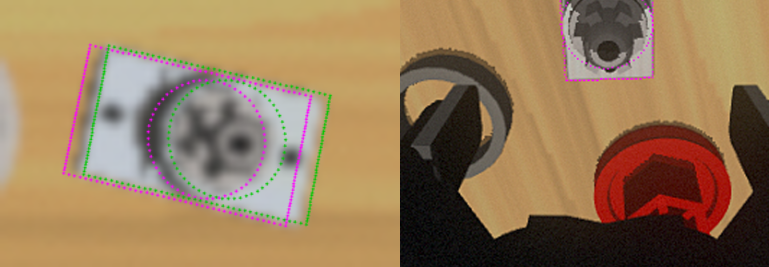

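```bash
cat >> h.py <<'E'
S=lambda:env.sense()
def grip_at(x,y,z,yaw,open_=.075,up=.25):
    go(x,y,up if S()["position"][2]<up else S()["position"][2],yaw); env.move_gripper(open_)
    env.servo_line(np.array([x,y,z+.06]),vel=.3); hit=env.servo_line(np.array([x,y,z]),vel=.08,f_stop=12)
    env.move_gripper(0.0); s=S(); print("grip hit",hit,"w",round(s["width"],4),"F",round(s["gripper_force"],1),"z",s["position"].round(4))
def lift(z=.25,vel=.25):
    p=S()["position"]; env.servo_line(np.array([p[0],p[1],z]),vel=vel)
def put(x,y,z,yaw,f=10):
    """lower held thing to z; search small offsets if stopped above"""
    go(x,y,.25,yaw); env.servo_line(np.array([x,y,z+.03]),vel=.25)
    for dx,dy in [(0,0),(2,0),(-2,0),(0,2),(0,-2),(2,2),(-2,2),(2,-2),(-2,-2)]:
        X,Y=x+dx*.001,y+dy*.001
        if (dx,dy)!=(0,0): env.servo_line(np.array([X,Y,S()["position"][2]+.006]),vel=.05)
        hit=env.servo_line(np.array([X,Y,z-.002]),vel=.03,f_stop=f); zz=S()["position"][2]
        print("put",dx,dy,hit,"dz mm",round((zz-z)*1000,1),S()["ft_force"].round(1))
        if zz<z+.004: return True
    return False
E
python3 - <<'E'
from h import *
by=-11.1
grip_at(.4249,-.3487,.018,0); lift()
print(S()["width"])
put(.5602,.160,.030,by+180-77.5); print(S()["time_s"])
E
```

```text
grip hit False w 0.0505 F 63.1 z [ 0.4253 -0.3487  0.019 ]
0.050501014889476115
put 0 0 True dz mm 1.0 [-0.8 -0.1  5. ]
18.5333
```

```bash
python3 - <<'E'
from h import *
by=-11.1
env.move_gripper(.075); lift()
look("oblong",.5602,.160,121,.012,by,"x1",span=.008)
grip_at(.4262,-.080,.018,60); lift()
ok=put(.4225,.1868,.030,60+by+120-60.5); print(S()["time_s"])
if ok:
    env.move_gripper(.075); lift(); look("tri",.4225,.1868,108,.012,by,"x2",span=.008)
pp=[cv2.resize(cv2.imread(f"pics/x{i}.png"),(400,300)) for i in(1,2)]
cv2.imwrite("pics/x.png",np.hstack(pp))
E
```

```text
oblong [  0.56     0.1586 -11.3943] cost 0.58 t 20.7
grip hit False w 0.0507 F 61.7 z [ 0.4261 -0.0799  0.0188]
put 0 0 True dz mm 0.8 [-2.1  0.5  4. ]
27.925
tri [  0.4222   0.1867 -13.7248] cost 0.48 t 29.9
```

View pics/x.png

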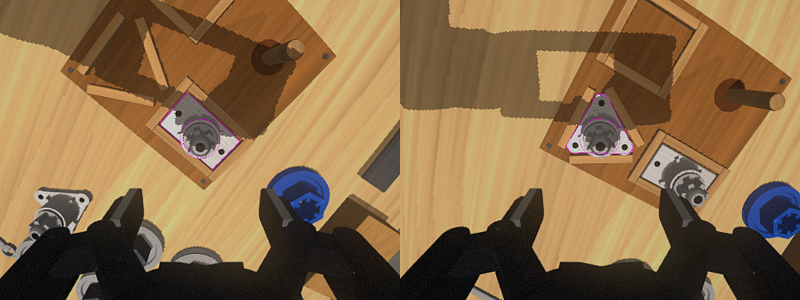

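```bash
python3 - <<'E'
from h import *
out=[]
for i,(x,y,yw) in enumerate([(.5602,.1593,121),(.4223,.1867,108)]):
  for k,dy in enumerate((0,-60)):
    go(x,y,.15,yw+dy); env.dwell(.2); img,cam=shot("wrist")
    p,c=fit(img,cam,"shaft",(x,y),.012,None,.004,cap=4); 
    g=cv2.cvtColor(img,cv2.COLOR_RGB2GRAY).astype(np.float32); a=np.arange(0,360,2.); 
    u=np.array([proj(cam,np.c_[p[0]+r*np.cos(np.radians(a)),p[1]+r*np.sin(np.radians(a)),np.full(180,.088)]) for r in(.0145,.0155,.0165)]).astype(np.float32)
    s=cv2.remap(g,u[...,0],u[...,1],cv2.INTER_LINEAR).mean(0); h=(s*np.exp(-1j*np.radians(6*a))).sum()
    print(i,p.round(4),round(c,2),"ring bright angle",round(-np.degrees(np.angle(h))/6,1)%60,"amp",abs(h)/s.sum())
    o=proj(cam,[(x,y,.088)])[0].astype(int); big=cv2.resize(img[o[1]-45:o[1]+45,o[0]-60:o[0]+60],None,fx=3.33,fy=3.33,interpolation=cv2.INTER_CUBIC); b2=big.copy()
    for q in proj(cam,place(M["shaft"][0]+[0,0,.012],p)): cv2.circle(b2,tuple(int(v) for v in (q-o+[60.5,45.5])*3.33),1,(255,0,255),-1)
    if k==0: out.append(np.hstack([big,b2]))
cv2.imwrite("pics/sh.png",np.vstack(out)[:,:,::-1])
E
```

```text
0 [ 0.5601  0.1584 15.896 ] 0.89 ring bright angle 26.3 amp 0.01644793564411405
0 [ 0.5607  0.1585 49.9966] 1.01 ring bright angle 14.6 amp 0.04452656823029084
1 [ 0.4227  0.1864 55.4249] 0.99 ring bright angle 59.0 amp 0.023599133656965726
1 [ 0.4221  0.1863 55.5142] 0.9 ring bright angle 2.4 amp 0.0459960700119275
```

View pics/sh.png

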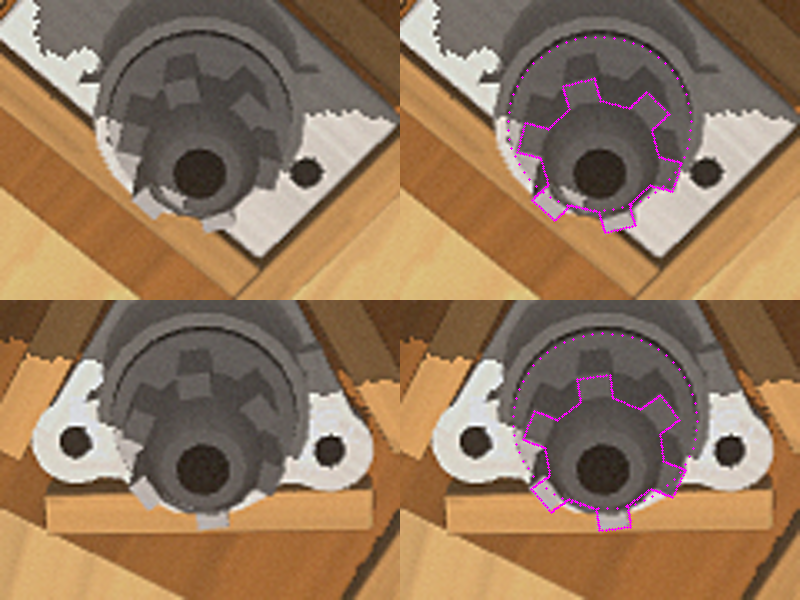

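```bash
cat >> h.py <<'E'
def nearyaw(base,x,y,per=60):
    q=np.degrees(np.arctan2(y,x))+90; return base+per*np.round((q-base)/per)
def pick(xy):
    img,cam=shot("top"); p,c=fit(img,cam,"pulley",xy,0,None,.05); print("top",p.round(4),round(c,2))
    img2=None; p,_,_=look("pulley",p[0],p[1],nearyaw(p[2]+30,*p[:2]),0,None,"pk",span=.01,h=.16)
    grip_at(p[0],p[1],.018,nearyaw(p[2]+30,*p[:2]),.078); g=S()["position"][2]; lift(); print("w",S()["width"]); return g
def mesh(x,y,sh,g):
    Y=nearyaw(sh+30,x,y); zh=.066+g; go(x,y,.25,Y); env.servo_line(np.array([x,y,zh+.04]),vel=.2)
    for d in (0,3,-3,6,-6,9,-9,12,-12,15,-15,20,-20,25,-25):
        if d: 
            p=S()["position"]; env.servo_line(np.array([x,y,p[2]+.004]),R(Y+d),vel=.05)
        env.servo_line(np.array([x,y,zh-.001]),vel=.04,f_stop=15); s=S(); dz=s["position"][2]-zh
        print("mesh",d,"dz",round(dz*1000,1),s["ft_force"].round(1),s["ft_torque"].round(2))
        if dz<.0025: return True
    return False
E
python3 - <<'E'
from h import *
env.move_gripper(.085); go(.4315,-.204,.25,60)
go(.45,-.45,.3,60); env.dwell(.1)
g=pick((.4315,-.204))
if S()["width"]>.045: mesh(.4224,.1864,55.4,g)
print(S()["time_s"])
E
```

```text
top [ 0.4324 -0.2046 14.0323] 0.69
pulley [ 0.4417 -0.1993 18.5667] cost 2.51 t 38.4
grip hit False w 0.0531 F 61.8 z [ 0.4418 -0.1993  0.019 ]
w 0.053083799417566885
mesh 0 dz 31.8 [-1.4 -1.5  7.7] [-0.03  0.24  0.02]
mesh 3 dz 31.8 [-1.4 -0.6  6.3] [-0.04  0.18 -0.08]
mesh -3 dz 31.9 [-2.7 -1.6  7.7] [-0.02  0.23  0.05]
mesh 6 dz 31.8 [-2.5 -0.2  6.4] [0.01 0.25 0.02]
mesh -6 dz 31.9 [-0.6  0.4  7.3] [-0.07  0.21  0.02]
mesh 9 dz 31.9 [-1.3 -0.8  7. ] [-0.06  0.23 -0.06]
mesh -9 dz 31.9 [-1.6 -0.1  6.9] [-0.01  0.19  0.01]
mesh 12 dz 31.8 [-2.5 -0.2  6.3] [-0.05  0.24 -0.05]
mesh -12 dz 31.9 [-0.6 -0.7  6.8] [-0.01  0.17 -0.02]
mesh 15 dz 31.8 [-1.2 -0.5  8. ] [-0.02  0.23  0.03]
mesh -15 dz 31.8 [-0.8 -0.3  7.1] [-0.04  0.2   0.  ]
mesh 20 dz 31.8 [-1.1 -1.1  7.2] [0.   0.25 0.  ]
mesh -20 dz 31.9 [-0.5 -1.1  6.4] [-0.06  0.16  0.04]
mesh 25 dz 31.8 [-1.9 -1.5  7.9] [-0.03  0.25 -0.02]
mesh -25 dz 31.9 [-1.6 -0.6  6.4] [-0.08  0.18  0.03]
57.775
```

```bash
python3 - <<'E'
from h import *
lift(); Y=nearyaw(49+60,.4324,-.2046)  # back where it came from
x=np.array([.4417,-.1993]); go(*x,.25,nearyaw(18.57+30,*x)); env.servo_line(np.array([*x,.03]),vel=.25)
print(env.servo_line(np.array([*x,.017]),vel=.03,f_stop=6)); env.move_gripper(.078); lift()
p=(.4324,-.2046)
go(*p,.26,nearyaw(48,*p)); env.dwell(.2); img,cam=shot("wrist"); cv2.imwrite("pics/raw.png",img[:,:,::-1]); np.save("cam.npy",np.array(cam,dtype=object),allow_pickle=True)
q,c=fit(img,cam,"pulley",p,0,None,.012,cap=4); q2,c2=fit(img,cam,"hub",p,0,None,.008,cap=4); print(q,c,q2,c2)
o=img.copy(); draw(o,cam,"pulley",q); draw(o,cam,"hub",q2,0,(0,255,0)); save(o,"pk2",(128,60,384,252))
print(S()["time_s"])
E
```

```text
True
[ 0.43039409 -0.21236217 12.63439958] 1.4134689569473267 [ 0.43043871 -0.21233877 12.52937736] 0.39603596925735474
63.3
```

View pics/pk2.png

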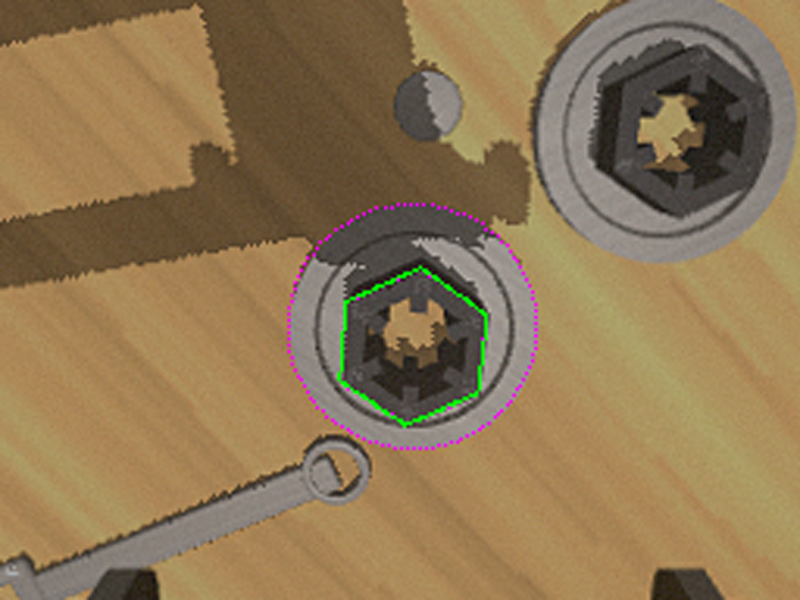

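```bash
cat >> h.py <<'E'
def seehub(xy,h=.26,span=.02):
    Y=nearyaw(30,*xy,180) if False else np.degrees(np.arctan2(xy[1],xy[0]))+75
    go(*xy,h,Y); env.dwell(.2); img,cam=shot("wrist")
    q,c=fit(img,cam,"pulley",xy,0,None,span,cap=10); r,e=fit(img,cam,"hub",q[:2],0,q[2],.006,cap=4)
    print("pulley",q.round(4),round(c,2),"hub",r.round(4),round(e,2)); o=img.copy(); draw(o,cam,"pulley",q); draw(o,cam,"hub",r,0,(0,255,0)); save(o,"hub")
    return r,e
def pick2(xy):
    r,e=seehub(xy)
    if e>.8: r,e=seehub(r[:2],.2,.012)
    if e>.8: raise SystemExit("bad fit")
    grip_at(r[0],r[1],.018,nearyaw(r[2]+30,*r[:2]),.078); g=S()["position"][2]; lift(); print("w",S()["width"],"t",S()["time_s"]); return g
E
python3 - <<'E'
from h import *
g=pick2((.4304,-.2123))
if S()["width"]>.045: mesh(.4224,.1864,55.4,g)
print(S()["time_s"])
E
```

```text
pulley [ 0.4433 -0.2117  8.5364] 2.43 hub [ 0.443  -0.2126  0.5713] 0.95
pulley [ 0.4369 -0.207  11.3654] 2.73 hub [ 0.4352 -0.2084 12.7368] 1.08bad fit
```

```bash
sed -i 's/n=0 if fixxy else 5/n=0 if fixxy else max(3,int(span\/.002))/; s/\[:6\]$/[:25]/' h.py; sed -i 's/xy,0,None,span,cap=10/xy,0,None,span,cap=4/' h.py
sed -i 's/for y in ys)\[:6\]/for y in ys)[:25]/' h.py
python3 - <<'E'
from h import *
img=cv2.imread("pics/raw.png")[:,:,::-1].copy(); cam=tuple(np.load("cam.npy",allow_pickle=True))
for k in("pulley","hub"): print(k,fit(img,cam,k,(.432,-.205),0,None,.02,cap=4))
xy=(.4304,-.2123); r,e=seehub(xy)
if e<.7 and np.hypot(*(r[:2]-xy))<.008:
    g=pick2(r[:2]); mesh(.4224,.1864,55.4,g)
print(S()["time_s"])
E
```

```text
pulley (array([ 0.43041028, -0.21236837, 12.62244566]), np.float64(1.413584589958191))
hub (array([ 0.4304278 , -0.21233136, 12.4817849 ]), np.float64(0.39626872539520264))
pulley [ 0.4427 -0.2128 -3.7595] 1.6 hub [ 0.4422 -0.2128 -0.6742] 0.95
65.0167
```

View pics/hub.png

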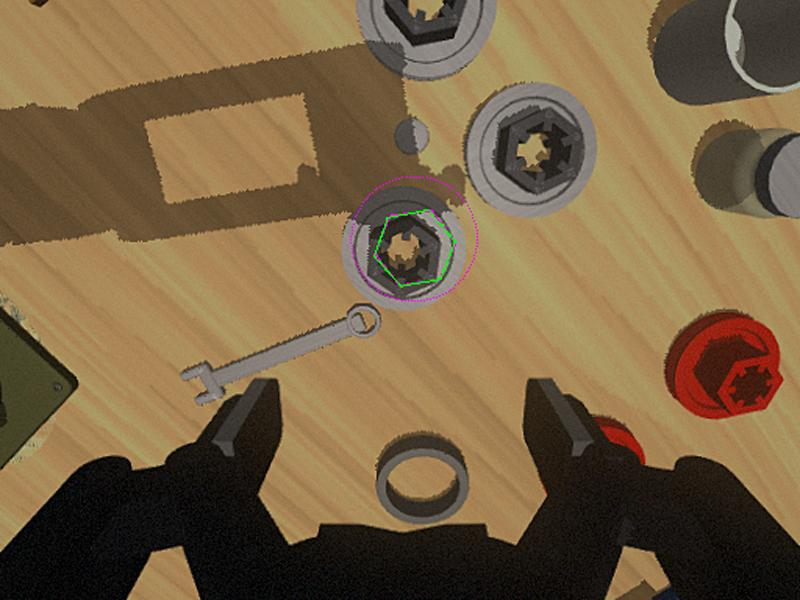

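```bash
python3 - <<'E'
s=open("h.py").read()
s=s.replace("fixxy=False):","fixxy=False,sat=False):",1)
s=s.replace("    D=cv2.dist","    if sat: g=cv2.GaussianBlur(cv2.cvtColor(img,cv2.COLOR_RGB2HSV)[:,:,1],(0,0),2)\n    D=cv2.dist",1)
s=s.replace('q,c=fit(img,cam,"pulley",xy,0,None,span,cap=4)','q,c=fit(img,cam,"disc",xy,0,0,span,cap=10,sat=True)').replace('q[:2],0,q[2],.006','q[:2],0,None,.004').replace('draw(o,cam,"pulley",q)','draw(o,cam,"disc",q)')
s=s.replace("M[\"nobl\"]","M['disc']=(circ(.052,.018),60)\nM[\"nobl\"]",1)
open("h.py","w").write(s)
E
python3 - <<'E'
from h import *
img=cv2.imread("pics/raw.png")[:,:,::-1].copy(); cam=tuple(np.load("cam.npy",allow_pickle=True))
print(fit(img,cam,"disc",(.44,-.205),0,0,.02,cap=10,sat=True))
r,e=seehub((.4304,-.2123))
if e<.8 and np.hypot(*(r[:2]-(.4304,-.2123)))<.004:
    grip_at(r[0],r[1],.018,nearyaw(r[2]+30,*r[:2]),.078); g=S()["position"][2]; lift()
    print(mesh(.4224,.1864,55.4,g))
print(S()["time_s"])
E
```

```text
(array([ 0.43090232, -0.21193286,  1.35590228]), np.float64(0.2332877665758133))
pulley [ 0.4307 -0.2122 -4.9777] 0.22 hub [ 0.4308 -0.2118 13.114 ] 0.8
grip hit False w 0.053 F 65.0 z [ 0.4311 -0.2119  0.0188]
mesh 0 dz -0.1 [-0.9  0.4  4.1] [0.02 0.08 0.02]
True
72.275
```

```bash
python3 - <<'E'
from h import *
env.move_gripper(.078); lift()
go(.45,-.15,.25,60); img,cam=shot("top")
c,e=fit(img,cam,"disc",(.558,-.2115),0,0,.05,cap=10,sat=True); print("top",c,e)
r,e=seehub(c[:2])
if e<.95:
    grip_at(r[0],r[1],.018,nearyaw(r[2]+30,*r[:2]),.078); g=S()["position"][2]; lift()
    print(mesh(.5602,.1584,15.9,g))
print(S()["time_s"])
E
```

```text
top [ 0.55912115 -0.21689702 -3.25716723] 0.29142019152641296
pulley [ 0.5599 -0.2192 -1.4828] 0.2 hub [ 0.5597 -0.219  16.0183] 0.85
grip hit False w 0.0536 F 65.5 z [ 0.5602 -0.2192  0.019 ]
mesh 0 dz -0.1 [-0.4 -0.3  4.9] [ 0.03  0.01 -0.03]
True
82.3
```

```bash
python3 - <<'E'
from h import *
env.move_gripper(.078); lift()
D=np.array([.5873,.2965])
for i,(xy,zr) in enumerate([((.5638,-.084),.048),((.6864,-.080),.085)]):
    go(.45,-.15 if i==0 else -.25,.25,60); img,cam=shot("top")
    c,e=fit(img,cam,"disc",xy,0,0,.05,cap=10,sat=True); print("top",c.round(4),round(e,2))
    r,e=seehub(c[:2])
    if e>1 : break
    grip_at(r[0],r[1],.018,nearyaw(r[2]+30,*r[:2]),.078); lift(.25); print("w",S()["width"])
    Y=np.degrees(np.arctan2(D[1],D[0]))+90; go(*D,.25,Y); hit=env.servo_line(np.array([*D,zr]),vel=.1,f_stop=8); print("hit",hit,S()["position"].round(4),S()["time_s"])
    if hit and S()["position"][2]>zr+.004: break
    env.move_gripper(.078); lift()
go(.45,-.2,.3,60); env.dwell(.5); img,cam=shot("scene"); save(img,"sc",(270,90,420,210)); print(S()["time_s"])
E
```

```text
top [ 0.5653 -0.0813 -0.9823] 0.2
pulley [ 0.5661 -0.0834 -8.1724] 0.22 hub [ 0.5667 -0.0831 57.2317] 0.91
grip hit False w 0.0533 F 64.2 z [ 0.5666 -0.0831  0.019 ]
w 0.05321719499490027
hit False [0.5877 0.2967 0.0487] 92.9333
top [ 0.691  -0.0769 -2.5087] 0.17
pulley [ 0.6923 -0.0788 -7.7405] 0.2 hub [ 0.6924 -0.0783 42.5175] 0.72
grip hit False w 0.0531 F 67.7 z [ 0.6927 -0.0784  0.019 ]
w 0.05319756668085339
hit False [0.5878 0.2967 0.0858] 104.525
108.125
```

View pics/sc.png

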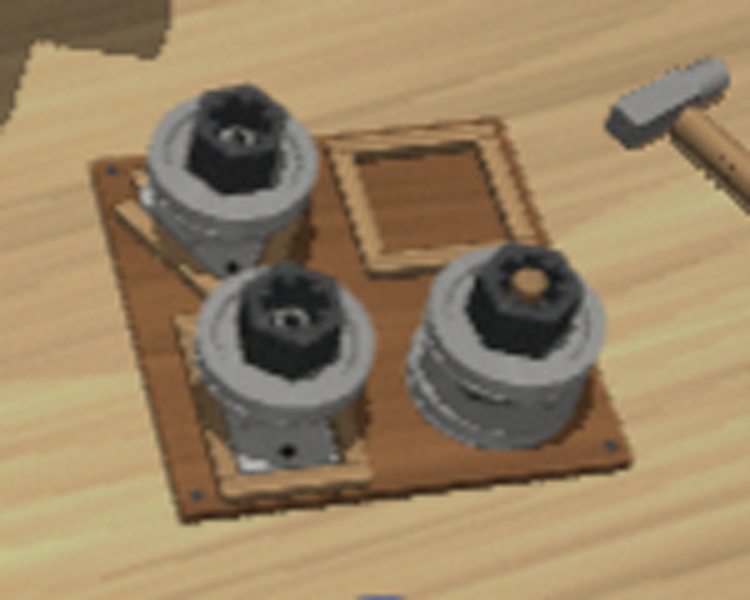

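The view shows both spindles in their nests with pulleys fully down, at about (235,160) and (285,345). Two pulleys are stacked on the dowel at about (510,340), hubs up.

```bash
python3 -c "
from workcell import env
print(env.job_done())"
```

```text
the job is handed in; nothing more can be done
None
```

I handed the job in at about 108 s of the 208 s limit: the oblong and three-cornered spindles (the only two present) are in their nests with a pulley fully home on each, and the two spare pulleys are stacked hub up on the dowel. The hand-in call did not return a verdict.

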